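# Lock the make-up and first-aid supplies case

## Robot

A 7-joint arm with a two-finger parallel gripper is mounted at the origin on the work surface. World frame = base frame: x ahead of the robot, y to its left, z up, the work surface at z = 0. Lengths are in mm, angles in rad, forces in N, time in s.
With the tool pointing down it reaches from about 400 to 875 mm from the base axis. Payload 6.5 kg.
Tool frame: the origin (TCP) lies on the mounting face of the last link; the fingertips stand 173 mm ahead of it and the grasp point (between the pads) lies 155 mm ahead of it; z points along the fingers, y is the line along which they close (so a half turn about z gives the same grasp; the last joint's range is limited). The gripper opens to 85 mm and grips with 20 to 120 N. Pads are 22 mm wide; open, the fingers measure 114 mm over their backs; the gripper's body (76 mm by 85 mm) begins 54 mm behind the grasp point. The pads swing forward as they close: fully open they stand 13 mm farther back than shut.
Start: joints at [1.157, 0.536, -0.004, 1.538, 0.003, 1.067, -0.071], TCP at [221.54, -611.073, 404.69] pointing down, gripper open.
Joint ranges: [-2.7, 2.7], [-0.37, 2.16], [-1.27, 1.26], [0.24, 2.4], [-1.31, 4.45], [0.19, 1.91], [-2.76, 2.76]. Speed limits (rad/s): [2.39, 2.39, 3.14, 3.14, 3.14, 3.14, 3.14].

## Interface

Orientations are given as a rotation vector (axis times angle).
In Python, from station import telemetry, camera, job gives the robot as it stands.
- The arm moves only by the tool send_rows, never from a script. Its argument "targets" is a list of rows, each an object with "jaw": the finger opening in m, from 0 to 0.0854; "xyz": the shift along the world's x, y, z in m, a list of three; "turn": the turn about the world's z in degrees. A call has 1 to 20 rows; each row is the pose to reach, as a shift and turn from the pose commanded when the call began; what a row does not reach only later rows make up. A row lasts 1/12 s, in which the tool goes at most 41.7 mm and 7.16 degrees, less where a joint would pass 70% of its speed; a pose out of reach is approached as far as the arm can. A call with a gripper value outside its range is refused whole. The fingers move at their own pace and stop on an object; "squeeze" is the grip in N (left out, the last holds). Time passes only in rows, so rows that repeat a pose let the fingers close. It gives the time, the measured TCP pose, the force, the opening and the grip force at its end, in the units of the state.
- telemetry.get_state(): the state, without advancing time (a new reading comes with each control period).
- camera(name): name is "scene" or "side" or "wrist"; returns a dict with "image" (400x640x3 uint8, blue, green, red), "depth" (400x640 float32, mm along the optical axis (not along the pixel's ray), 0 where there is no reading), "mtx" (3x3 intrinsics, pixels), "pose" (4x4, takes a point from camera to world coordinates). Camera axes: x right, y up, looking along -z (the intrinsics and any distortion apply to the point x, -y, -z); pixel columns grow to the right and rows downward; lengths in mm; the calibration is good to about 2 mm. The wrist camera is an equidistant fisheye: a pixel r from the principal point sees the ray r / f radians off the axis. A picture is of the moment at which its call begins.
- job.hand_in(): hands the job in; it is judged then, once.
The state is a dict: "time": time; "q": joint angles; "qd": joint speeds; "tau": joint torques, N m; "tool_pos": TCP position; "orientation": TCP orientation; "contact_force": force on the tool from outside, world axes, zero at the start; "ft_torque": the same for the moment, N m; "grip_width": finger opening in mm; "grip_force": force on a finger pad.
Only numpy, scipy, OpenCV 4.12 (cv2) and the standard library are available. Lean on these libraries where they do the work, as an engineer would, in place of code of your own. Each camera call takes 0.05 s, during which the arm holds its last target. There are 200 camera calls.

## Task

Lock the two lid halves of the big green supplies case together using only the fingertips: push the upright post of the slotted disc round until the disc's slot lines up with the steel bar, then push the bar by its tab through the slot and fully home into the keeper on the other lid half. Do not lift, shift or tip the case, and leave the jars, bottles, tin, mug, bowl and brush standing about it where they are; nothing needs to be picked up.

Things in the scene. Friction and masses are not known exactly. Their poses are not given: they have to be found in the camera images.
- case: loose dark green plastic case, 220 (x) by 420 (y) by 150 mm high, 4 to 5 kg; over about 15 N sideways may slide it. Origin: centre of its underside, z up, y along its length. Two lid halves, top at 150 mm, meet at y = +21 mm. The lock lies on the lid along x = 0, from -y to +y: bar between two low rails (y -181 to -56, top 166 mm), disc (axis at y = -15), keeper past the seam
- disc (a joint): angle of the dark steel slotted disc (64 mm diameter) in rad about its upright axis: 0 = slot lined up, growing clockwise seen from above. Starts at 0.6 to 1.35; stops at 1.5 and, past 0, at -0.6. Friction about 0.1 N m (2 N at the post); stays where left. Slot 16 mm wide, mouths flared to 21: the bar runs free within 0.12 rad of 0, drags a little farther off, and is blocked from about 0.25
- disc_centre (a point): centre of the disc on its axis at the level of its top (168 mm above the table); its frame turns with the disc, the slot lies along its y axis and the lever along its -x axis
- post (a point): centre of the top of the round steel post, 12 mm diameter, on the disc's lever, 55 mm from the disc's axis; top 203 mm above the table, bare down to the lever's upper face at 174 mm (lever 16 mm wide, ends at 62 mm). At angle a it lies (-55 cos a, +55 sin a) mm from the axis in the case's x, y: at 0 square off the bar on the case's -x side, at 1.35 nearly above the keeper
- bar (a joint): travel of the bar in m towards the case's +y: 0 = drawn back, starts at 0 to 0.010; at about 0.013 its nose meets the disc's rim and is blocked unless the slot is lined up; 0.112 = fully home at its stop in the keeper. Friction about 2 N; stays where left
- tab (a point): centre of the upper edge of the bar's upright flat tab, 26 mm wide (case x), 8 mm thick (case y), top 203 mm above the table, bottom 169 mm; push it on its -y face towards the case's +y
- nose (a point): upper side of the rounded front end of the bar (steel, 8 mm wide, 8 mm high, 110 mm long, top 166 mm above the table), 106 mm ahead of the tab's middle; on the bar's centre line
- keeper (a point): middle of the keeper's open groove (13 mm wide, keeper y 25 to 61 mm in the case's frame) at the level of its top, 167 mm above the table, at y = +40 mm, on the bar's line
- lid_jar: white screw jar, 54 mm diameter, 36 mm high, standing on the lid at the case's +x side of the rails; leave alone; origin: centre of underside
- tin: round flat aluminium tin, 48 mm diameter, 18 mm high, on the lid; leave alone; origin: centre of underside
- red_bottle: dark red bottle, 60 mm diameter, 130 mm high, on the table off the case's +y end; leave alone; origin: centre of underside
- pot: white pot with beige lid, 72 mm diameter, 70 mm high, on the table off the case's +y end; leave alone; origin: centre of underside
- mug: white mug, 78 mm diameter, 90 mm high, on the table off the case's -y end; leave alone; origin: centre of underside
- brush: wooden brush, 180 mm long, lying on the table off the case's -y end; leave alone; origin: under its middle
- bowl: steel bowl, 100 mm diameter, 40 mm high, on the table on the case's +x side; leave alone; origin: centre of underside

How it is judged (in metres and radians):
On the way, in this order (a step that is already met when the one before it is completed fails the run):
1. the disc's slot is lined up with the bar while the bar is still drawn back (value of joint disc between -0.3 and 0.3 rad and value of joint bar below 0.035 m), for 0.1 s.
2. the bar is pushed through the slot and fully home (value of joint bar above 0.104 m), for 0.2 s.
At the end, for the whole second after the job is handed in: The bar is home in the keeper (travel over 104 of 112 mm) through the lined-up disc (within 0.22 rad), and the case stands flat, still and within 30 mm of where it was (value of joint bar above 0.104 m and value of joint disc between -0.22 and 0.22 rad and linear speed of case below 0.01 m/s and angle between case's own z axis and vertical below 0.03 rad and distance of case from where it was at the start of the episode below 0.03 m); the robot touches nothing.
It fails at once if the case is lifted, shifted more than 30 mm or tipped (height (world z) of case above 0.012 m or distance of case from where it was at the start of the episode above 0.03 m or angle between case's own z axis and vertical above 0.08 rad).
It fails at once if a jar, bottle, tin, mug, bowl or brush is moved more than 30 mm (distance of any of lid_jar, tin, red_bottle, pot, mug, brush, bowl from where it was at the start of the episode above 0.03 m).
It also fails if it takes over 48 s, if anything falls off the work surface, if the arm or the gripper's body presses on something with over 40 N, if the wrist force passes 120 N, or if a joint passes its speed limit or range.

## Working session

There is one attempt and no reset: what is moved stays moved. The work goes in short steps, Python scripts to look and compute and a tool call to move; the robot and the scene stay as the last step left them, time stands still between calls to the robot, and variables do not carry over. Pictures are saved under pics/ and viewed, at most 10 in all, crops included, and the job is handed in when it is done.

Besides the shell and the picture viewer there is one more tool, called after "Call:" as a command line: name --argument value ..., lists and objects as JSON in quotes. send_rows: Moves the arm, as the interface text tells. Its arguments: {"type":"object","properties":{"targets":{"type":"array"},"squeeze":{"type":"number"}},"required":["targets"]}

```bash
mkdir -p pics
cat > h.py <<'E'
import numpy as np, cv2
from station import telemetry, camera, job
def ray(c,u,v,fish=False):
    K=c["mtx"]; x=(u-K[0,2])/K[0,0]; y=(v-K[1,2])/K[1,1]
    if fish:
        r=np.hypot(x,y); s=np.sin(r)/max(r,1e-9); d=np.array([x*s,-y*s,-np.cos(r)])
    else: d=np.array([x,-y,-1.])
    P=c["pose"]; return P[:3,3],P[:3,:3]@d
def onz(c,u,v,z,fish=False):
    o,d=ray(c,u,v,fish); return o+d*(z-o[2])/d[2]
def cloud(c):
    K=c["mtx"]; v,u=np.mgrid[:400,:640]; D=c["depth"]
    p=np.stack([(u-K[0,2])/K[0,0]*D,-(v-K[1,2])/K[1,1]*D,-D],-1)
    return p@c["pose"][:3,:3].T+c["pose"][:3,3]
def proj(c,p):
    P=c["pose"]; q=P[:3,:3].T@(np.array(p)-P[:3,3]); K=c["mtx"]
    return K[0,2]-K[0,0]*q[0]/q[2], K[1,2]+K[1,1]*q[1]/q[2]
E
python3 - <<'E'
from h import *
import pickle
s=telemetry.get_state(); print(s)
d={}
for n in("scene","side"):
    c=camera(n); d[n]=c; cv2.imwrite(f"pics/{n}0.png",c["image"]); print(n,c["mtx"].tolist(),c["pose"].round(3).tolist())
pickle.dump(d,open("d0.pkl","wb"))
E
```

```text
{'time': 0.0, 'q': array([ 1.15678723,  0.53717733, -0.00443438,  1.53890348,  0.00263033,
        1.06728096, -0.07119261]), 'qd': array([-1.79831493e-04, -6.74567996e-04,  7.81948524e-04,  4.50546534e-04,
        5.85011175e-05, -9.26694209e-05,  2.57893130e-03]), 'tau': array([ 1.14124230e-04, -5.83411074e+01,  1.04857475e+00, -2.59101677e+01,
        1.22412562e-02,  9.66475782e-03,  9.69751511e-06]), 'tool_pos': array([ 221.42625437, -610.76084408,  403.79379538]), 'orientation': array([-3.09250526e+00, -5.43432775e-01,  7.21399087e-04]), 'contact_force': array([-0.20130164,  0.04976941,  0.15572761]), 'ft_torque': array([-0.00369696,  0.02134141,  0.01032702]), 'grip_force': 0.0, 'grip_width': 85.22550009170887}
scene [[376.3809088726738, 0.0, 314.59995077997417], [0.0, 376.3809088726738, 202.47886532248938], [0.0, 0.0, 1.0]] [[0.67, -0.464, 0.579, 1066.686], [0.742, 0.404, -0.535, -387.106], [0.014, 0.788, 0.616, 676.334], [0.0, 0.0, 0.0, 1.0]]
side [[473.28336380877977, 0.0, 322.1694452621376], [0.0, 473.28336380877977, 201.45352793779364], [0.0, 0.0, 1.0]] [[-0.893, 0.339, -0.297, 198.451], [-0.451, -0.668, 0.592, 835.273], [0.003, 0.662, 0.75, 1105.535], [0.0, 0.0, 0.0, 1.0]]
```

View pics/scene0.png

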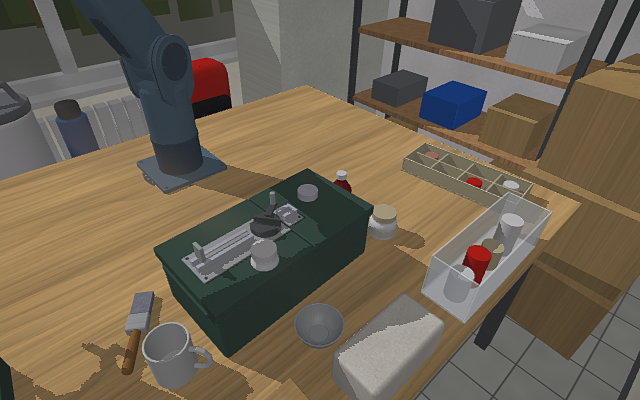

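View pics/side0.png

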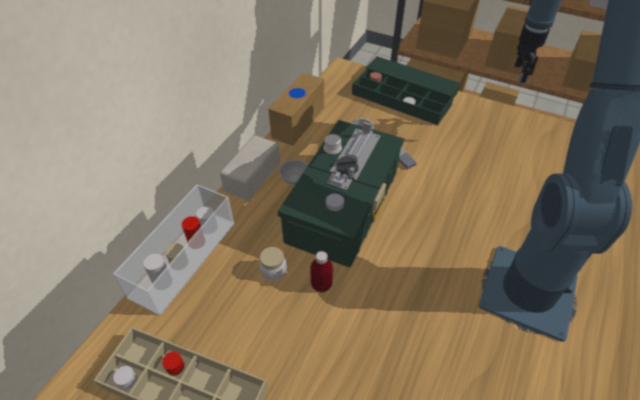

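The scene view shows the case with the tab near (197,245), the disc near (266,226), the post top near (272,195), the lid jar at (264,255) and the tin at (307,190). In the side view the lock runs from about (340,180) to (372,135). Next I'll measure these from depth.

Run:
```python
from h import *
import pickle
d=pickle.load(open("d0.pkl","rb"))
for n,c in d.items():
    p=cloud(c); im=c["image"].astype(int); b,g,r=im[...,0],im[...,1],im[...,2]
    box=(p[...,0]>300)&(p[...,0]<950)&(p[...,1]>-450)&(p[...,1]<350)&(c["depth"]>0)
    green=(g>r+8)&(g>=b)&box
    hist=np.histogram(p[green][:,2],bins=np.arange(100,200,5)); print(n,hist[0])
    top=green&(abs(p[...,2]-150)<6)
    n_,l,st,ce=cv2.connectedComponentsWithStats(cv2.morphologyEx(green.astype(np.uint8),cv2.MORPH_CLOSE,np.ones((9,9))))
    q=p[top][:,:2]; m=np.median(q,0); q=q[np.hypot(*(q-m).T)<260]
    print("rect",cv2.minAreaRect(q.astype(np.float32)),"z",np.median(p[top][:,2]))
    near=box&(np.hypot(p[...,0]-m[0],p[...,1]-m[1])<230)
    hi=near&(p[...,2]>178)&(p[...,2]<215)
    k,l,st,ce=cv2.connectedComponentsWithStats(hi.astype(np.uint8))
    for i in range(1,k):
        if st[i,4]>=4:
            w=p[l==i]; print(" hi px",ce[i].round(),st[i,4],"mean",w.mean(0).round(1),"max z",w[:,2].max().round(1),"top3",w[w[:,2]>w[:,2].max()-5].mean(0).round(1))
c=d["scene"]
cv2.imwrite("pics/crop.png",cv2.resize(c["image"][165:300,150:330],None,fx=4,fy=4,interpolation=cv2.INTER_CUBIC))
c=d["side"]
cv2.imwrite("pics/crops.png",cv2.resize(c["image"][110:220,280:420],None,fx=5,fy=5,interpolation=cv2.INTER_CUBIC))
```

```text
scene [ 255  257  259  357  246  141  336  357  372 6458 3515    1    1    4
    0    0    2    0    0]
rect ((569.105224609375, -49.87042236328125), (220.53721618652344, 420.54534912109375), 2.648907423019409) z 149.6373338325442
 hi px [272. 197.] 62 mean [539.  -22.2 192.8] max z 204.2 top3 [537.4 -20.7 201.9]
 hi px [263. 249.] 448 mean [ 646.1 -123.7  185.1] max z 187.5 top3 [ 644.6 -122.7  185.7]
 hi px [198. 250.] 133 mean [ 579.7 -216.8  194.1] max z 203.9 top3 [ 577.1 -216.2  202. ]
side [  88   51   42   64  126   71   88  107  132 1901 3692  121    0    0
    0    0    0    0    0]
rect ((567.4445190429688, -32.966339111328125), (219.68020629882812, 394.2397766113281), 2.724057912826538) z 150.806202224966
 hi px [333. 140.] 172 mean [ 642.5 -117.7  186.1] max z 193.0 top3 [ 642.6 -121.1  189.4]
 hi px [351. 172.] 35 mean [536.6 -16.4 194.7] max z 207.5 top3 [537.6 -18.4 203.7]
```

View pics/crop.png

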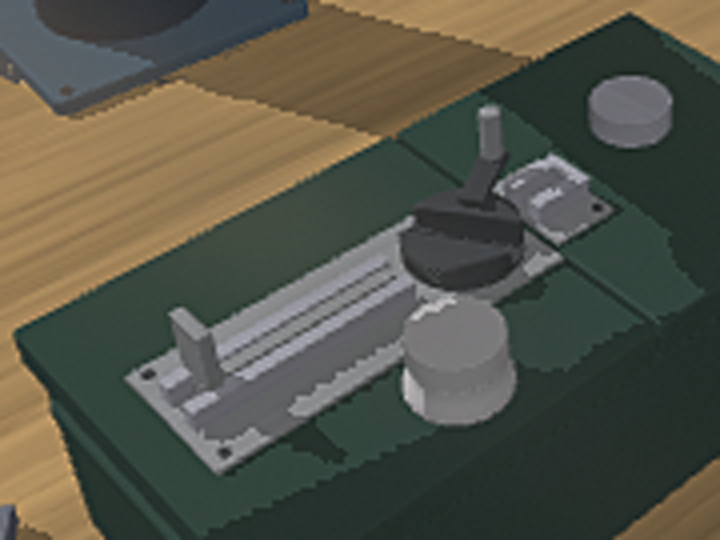

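View pics/crops.png

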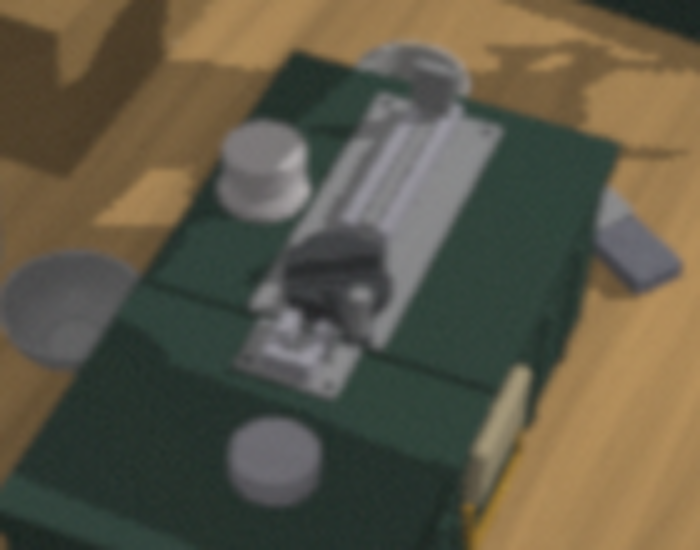

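Measured from depth: yaw 2.65°, case centre (569,-50), disc axis about (570,-65), disc angle about 0.98, and the tab at case y of about -166. I'll move closed fingers to the post's +y side, high first.

Call:
send_rows --targets '[{"jaw":0,"xyz":[0.312,0.625,0.02],"turn":72.6},{"jaw":0,"xyz":[0.312,0.625,0.02],"turn":72.6},{"jaw":0,"xyz":[0.312,0.625,0.02],"turn":72.6},{"jaw":0,"xyz":[0.312,0.625,0.02],"turn":72.6},{"jaw":0,"xyz":[0.312,0.625,0.02],"turn":72.6},{"jaw":0,"xyz":[0.312,0.625,0.02],"turn":72.6},{"jaw":0,"xyz":[0.312,0.625,0.02],"turn":72.6},{"jaw":0,"xyz":[0.312,0.625,0.02],"turn":72.6},{"jaw":0,"xyz":[0.312,0.625,0.02],"turn":72.6},{"jaw":0,"xyz":[0.312,0.625,0.02],"turn":72.6},{"jaw":0,"xyz":[0.312,0.625,0.02],"turn":72.6},{"jaw":0,"xyz":[0.312,0.625,0.02],"turn":72.6},{"jaw":0,"xyz":[0.312,0.625,0.02],"turn":72.6},{"jaw":0,"xyz":[0.312,0.625,0.02],"turn":72.6},{"jaw":0,"xyz":[0.312,0.625,0.02],"turn":72.6},{"jaw":0,"xyz":[0.312,0.625,0.02],"turn":72.6},{"jaw":0,"xyz":[0.312,0.625,0.02],"turn":72.6},{"jaw":0,"xyz":[0.312,0.625,0.02],"turn":72.6},{"jaw":0,"xyz":[0.312,0.625,0.02],"turn":72.6},{"jaw":0,"xyz":[0.312,0.625,0.02],"turn":72.6}]'

```text
time: 1.77
tool_pos: [533.2, 13.2, 424.1]
orientation: [-2.172, -2.269, 0.002]
contact_force: [-0.2, 0.5, 0.4]
grip_width: 0.1
grip_force: 0.0
```

Run:
```python
from h import *
c=camera("wrist"); w=c["image"]
s=camera("scene"); p=cloud(s)
print(c["mtx"].tolist(),c["pose"].round(2).tolist())
m=(p[...,2]>178)&(p[...,2]<215)&(abs(p[...,0]-540)<60)&(abs(p[...,1]+40)<70)
k,l,st,ce=cv2.connectedComponentsWithStats(m.astype(np.uint8))
for i in range(1,k): print(ce[i],st[i,4],p[l==i].mean(0))
a=cv2.resize(s["image"][140:290,170:350],None,fx=3,fy=3,interpolation=cv2.INTER_CUBIC)
cv2.imwrite("pics/w1.png",w); cv2.imwrite("pics/s1.png",a)
```

```text
[[309.70691628693146, 0.0, 318.60224576025746], [0.0, 309.70691628693146, 191.80613736161038], [0.0, 0.0, 1.0]] [[1.0, -0.04, -0.01, 530.42], [0.04, 0.96, 0.27, 82.17], [0.0, -0.27, 0.96, 394.99], [0.0, 0.0, 0.0, 1.0]]
[272.203125 197.140625] 64 [538.96841392 -22.035414   192.23311558]
```

View pics/w1.png

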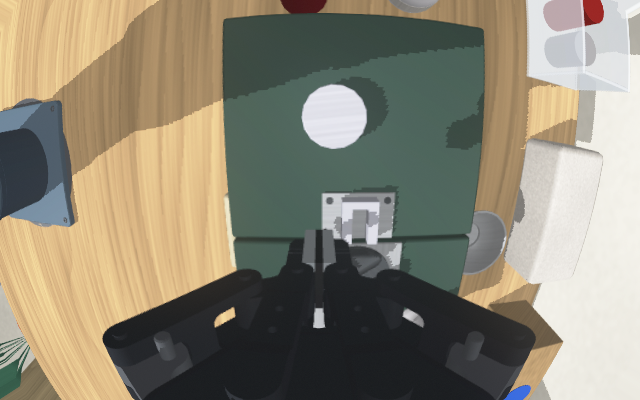

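The wrist view shows the closed tips at about (319,235), with the keeper at (361,222) and the tin at (334,117) clear of them. The post is hidden behind the fingers, but the depth reading confirms it hasn't moved. Now I'll descend and push.

Call:
send_rows --targets '[{"jaw":0,"xyz":[0,0,-0.03],"turn":0},{"jaw":0,"xyz":[0,0,-0.06],"turn":0},{"jaw":0,"xyz":[0,0,-0.068],"turn":0},{"jaw":0,"xyz":[0,0,-0.068],"turn":0},{"jaw":0,"xyz":[0,-0.008,-0.068],"turn":0},{"jaw":0,"xyz":[0,-0.014,-0.068],"turn":0},{"jaw":0,"xyz":[-0.001,-0.018,-0.068],"turn":0},{"jaw":0,"xyz":[-0.003,-0.022,-0.068],"turn":0},{"jaw":0,"xyz":[-0.006,-0.026,-0.068],"turn":0},{"jaw":0,"xyz":[-0.009,-0.03,-0.068],"turn":0},{"jaw":0,"xyz":[-0.011,-0.034,-0.068],"turn":0},{"jaw":0,"xyz":[-0.013,-0.038,-0.068],"turn":0},{"jaw":0,"xyz":[-0.015,-0.042,-0.068],"turn":0},{"jaw":0,"xyz":[-0.017,-0.046,-0.068],"turn":0},{"jaw":0,"xyz":[-0.018,-0.05,-0.068],"turn":0},{"jaw":0,"xyz":[-0.018,-0.05,-0.068],"turn":0}]'

```text
time: 3.2
tool_pos: [515.0, -36.8, 357.3]
orientation: [-2.173, -2.269, 0.001]
contact_force: [-1.8, 1.5, -0.1]
grip_width: -0.3
grip_force: 0.8
```

```bash
cat > m.py <<'E'
from h import *
import sys
s=camera("scene"); p=cloud(s)
m=(p[...,2]>180)&(p[...,2]<215)&(abs(p[...,0]-540)<60)&(abs(p[...,1]+50)<80)
k,l,st,ce=cv2.connectedComponentsWithStats(m.astype(np.uint8))
for i in range(1,k): print(ce[i],st[i,4],p[l==i].mean(0),p[l==i][:,2].max())
im=s["image"].astype(int); g=im[...,1]
top=(g>im[...,2]+8)&(g>=im[...,0])&(abs(p[...,2]-150)<6)&(np.hypot(p[...,0]-569,p[...,1]+50)<260)
print(cv2.minAreaRect(p[top][:,:2].astype(np.float32)))
cv2.imwrite(f"pics/{sys.argv[1]}.png",cv2.resize(s["image"][140:290,170:350],None,fx=4,fy=4,interpolation=cv2.INTER_CUBIC))
E
python3 m.py s2
```

```text
[257.35028249 195.30508475] 177 [520.57811274 -46.67705016 198.82792261] 214.89650101580196
((569.0760498046875, -50.681243896484375), (220.06997680664062, 418.9980163574219), 2.657878875732422)
```

View pics/s2.png

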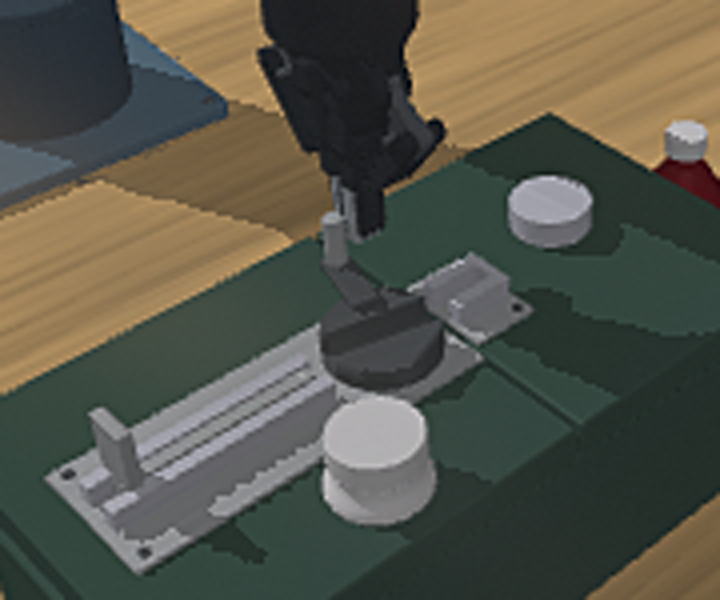

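The post is at about crop (335,220), in contact with the fingertip, and the slot is nearly aligned. By geometry the angle is about 0.25, so I'll push about 13.5 mm further, back off and measure.

Call:
send_rows --targets '[{"jaw":0,"xyz":[0,-0.004,0],"turn":0},{"jaw":0,"xyz":[0,-0.008,0],"turn":0},{"jaw":0,"xyz":[0,-0.011,0],"turn":0},{"jaw":0,"xyz":[0,-0.0135,0],"turn":0},{"jaw":0,"xyz":[0,-0.0135,0],"turn":0},{"jaw":0,"xyz":[0,-0.0135,0],"turn":0},{"jaw":0,"xyz":[0,0.01,0],"turn":0},{"jaw":0,"xyz":[0,0.03,0.01],"turn":0},{"jaw":0,"xyz":[0,0.04,0.045],"turn":0},{"jaw":0,"xyz":[0,0.04,0.068],"turn":0},{"jaw":0,"xyz":[0,0.04,0.068],"turn":0}]'

```text
time: 4.17
tool_pos: [517.3, 5.1, 429.4]
orientation: [2.165, 2.267, 0.009]
contact_force: [1.0, -0.2, 0.5]
grip_width: -0.2
grip_force: 0.0
```

```bash
python3 m.py s3
```

```text
[247.3442623  200.67213115] 61 [516.49610563 -69.62518976 193.83771342] 203.73863195145884
((568.8468017578125, -50.87757873535156), (221.04574584960938, 419.0411682128906), 2.8103814125061035)
```

View pics/s3.png

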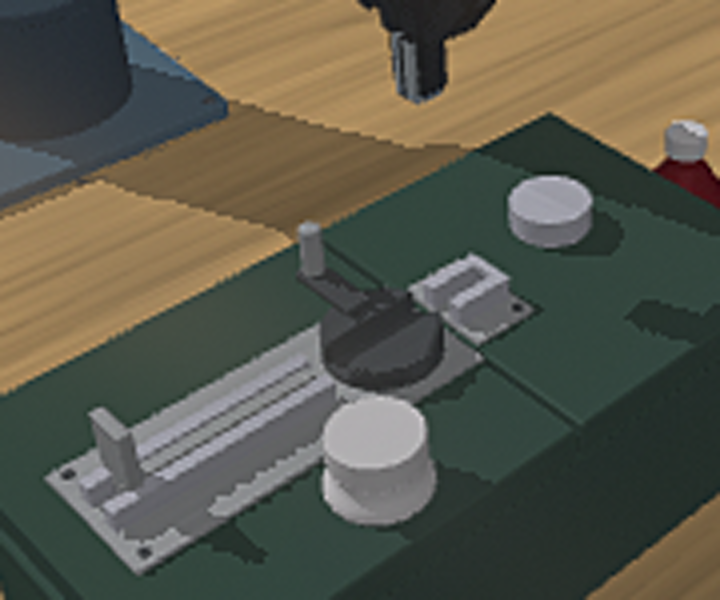

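The post measures about (515,-68), so the disc angle is about -0.01 and the slot visibly lies along the bar. The case hasn't moved. Next I go behind the tab.

Call:
send_rows --targets '[{"jaw":0,"xyz":[0.063,-0.255,0],"turn":0},{"jaw":0,"xyz":[0.063,-0.255,0],"turn":0},{"jaw":0,"xyz":[0.063,-0.255,0],"turn":0},{"jaw":0,"xyz":[0.063,-0.255,0],"turn":0},{"jaw":0,"xyz":[0.063,-0.255,0],"turn":0},{"jaw":0,"xyz":[0.063,-0.255,0],"turn":0},{"jaw":0,"xyz":[0.063,-0.255,0],"turn":0},{"jaw":0,"xyz":[0.063,-0.255,0],"turn":0},{"jaw":0,"xyz":[0.063,-0.255,0],"turn":0},{"jaw":0,"xyz":[0.063,-0.255,0],"turn":0},{"jaw":0,"xyz":[0.063,-0.255,-0.03],"turn":0},{"jaw":0,"xyz":[0.063,-0.255,-0.06],"turn":0},{"jaw":0,"xyz":[0.063,-0.255,-0.07],"turn":0},{"jaw":0,"xyz":[0.063,-0.255,-0.07],"turn":0},{"jaw":0,"xyz":[0.063,-0.255,-0.07],"turn":0}]'

```text
time: 5.47
tool_pos: [578.8, -250.1, 355.2]
orientation: [-2.17, -2.271, -0.0]
contact_force: [0.5, 0.3, 0.6]
grip_width: 0.0
grip_force: 0.0
```

Push along the case's +y, in small steps, first to about 70 mm of bar travel.

Call:
send_rows --targets '[{"jaw":0,"xyz":[0,0.008,0],"turn":0},{"jaw":0,"xyz":[-0.001,0.014,0],"turn":0},{"jaw":0,"xyz":[-0.001,0.019,0],"turn":0},{"jaw":0,"xyz":[-0.001,0.024,0],"turn":0},{"jaw":0,"xyz":[-0.001,0.029,0],"turn":0},{"jaw":0,"xyz":[-0.002,0.034,0],"turn":0},{"jaw":0,"xyz":[-0.002,0.039,0],"turn":0},{"jaw":0,"xyz":[-0.002,0.044,0],"turn":0}]'

```text
time: 6.13
tool_pos: [576.5, -206.9, 354.9]
orientation: [2.172, 2.269, -0.0]
contact_force: [0.9, -2.1, 2.8]
grip_width: 0.5
grip_force: 1.2
```

Call:
send_rows --targets '[{"jaw":0,"xyz":[0,0.005,0],"turn":0},{"jaw":0,"xyz":[0,0.01,0],"turn":0},{"jaw":0,"xyz":[-0.001,0.015,0],"turn":0},{"jaw":0,"xyz":[-0.001,0.02,0],"turn":0},{"jaw":0,"xyz":[-0.001,0.025,0],"turn":0},{"jaw":0,"xyz":[-0.001,0.03,0],"turn":0},{"jaw":0,"xyz":[-0.002,0.035,0],"turn":0},{"jaw":0,"xyz":[-0.002,0.04,0],"turn":0}]'

```text
time: 6.8
tool_pos: [574.4, -166.6, 354.6]
orientation: [-2.172, -2.27, 0.0]
contact_force: [-0.1, -3.4, 1.1]
grip_width: -0.2
grip_force: 1.2
```

The force is low (2 to 3 N) and the bar is sliding through the slot. Continue.

Call:
send_rows --targets '[{"jaw":0,"xyz":[0,0.005,0],"turn":0},{"jaw":0,"xyz":[0,0.01,0],"turn":0},{"jaw":0,"xyz":[-0.001,0.015,0],"turn":0},{"jaw":0,"xyz":[-0.001,0.02,0],"turn":0},{"jaw":0,"xyz":[-0.001,0.025,0],"turn":0},{"jaw":0,"xyz":[-0.001,0.03,0],"turn":0},{"jaw":0,"xyz":[-0.002,0.034,0],"turn":0},{"jaw":0,"xyz":[-0.002,0.038,0],"turn":0},{"jaw":0,"xyz":[-0.002,0.041,0],"turn":0},{"jaw":0,"xyz":[-0.002,0.043,0],"turn":0},{"jaw":0,"xyz":[-0.002,0.043,0],"turn":0}]'

```text
time: 7.72
tool_pos: [572.5, -123.3, 354.6]
orientation: [-2.171, -2.27, -0.0]
contact_force: [0.2, 0.2, -0.8]
grip_width: 0.1
grip_force: 0.0
```

Call:
send_rows --targets '[{"jaw":0,"xyz":[0,0.001,0],"turn":0},{"jaw":0,"xyz":[0,0.002,0],"turn":0},{"jaw":0,"xyz":[0,0.002,0],"turn":0}]'

```text
time: 7.97
tool_pos: [572.5, -122.1, 354.7]
orientation: [-2.172, -2.27, 0.0]
contact_force: [-0.8, -1.6, 1.0]
grip_width: 0.3
grip_force: 0.7
```

Call:
send_rows --targets '[{"jaw":0,"xyz":[0,0.001,0],"turn":0},{"jaw":0,"xyz":[0,0.002,0],"turn":0},{"jaw":0,"xyz":[0,0.003,0],"turn":0}]'

```text
time: 8.22
tool_pos: [572.4, -119.2, 354.7]
orientation: [-2.172, -2.27, 0.0]
contact_force: [-0.9, -2.0, 1.5]
grip_width: -0.2
grip_force: 1.0
```

```bash
cat > t.py <<'E'
from h import *
import sys
s=camera("scene"); p=cloud(s)
yaw=np.radians(2.65); c0=np.array([569.1,-49.9])
L=(p[...,:2]-c0)@np.array([[np.cos(yaw),-np.sin(yaw)],[np.sin(yaw),np.cos(yaw)]])
m=(p[...,2]>180)&(p[...,2]<203)&(abs(L[...,0])<14)&(L[...,1]>-180)&(L[...,1]<-20)
im=s["image"].max(-1); g=m&(im>95)
print("light pts",g.sum(),np.percentile(L[g][:,1],[2,25,50,75,98]).round(1))
m=(p[...,2]>180)&(p[...,2]<205)&(abs(L[...,0]+55)<15)&(abs(L[...,1]+15)<20)
print("post",L[m].mean(0),m.sum())
cv2.imwrite(f"pics/{sys.argv[1]}.png",cv2.resize(s["image"][140:290,170:350],None,fx=4,fy=4,interpolation=cv2.INTER_CUBIC))
E
python3 t.py s4
```

```text
light pts 31 [-81.  -80.3 -78.7 -57.4 -52.2]
post [nan nan] 0t.py:10: RuntimeWarning: Mean of empty slice.
  print("post",L[m].mean(0),m.sum())
  ret = um.true_divide(
```

View pics/s4.png

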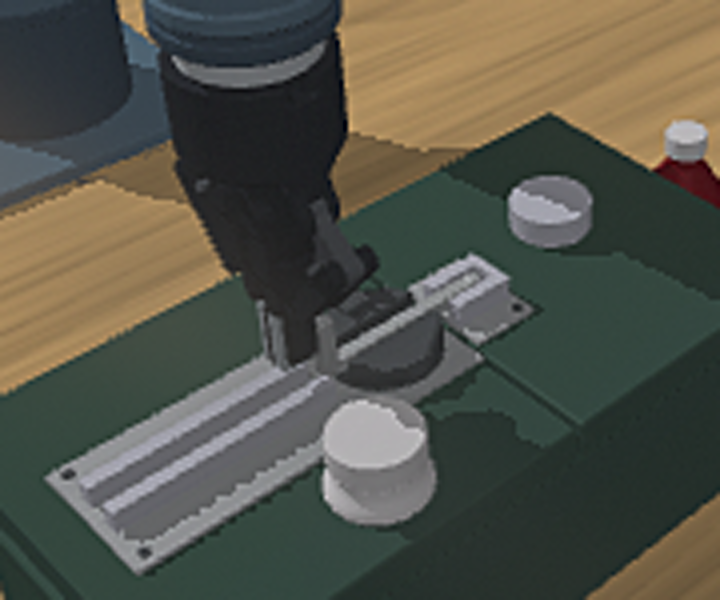

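The bar is through the disc, with its nose in the keeper at about crop (475,270). There's no stop force yet, so I push on gently.

Call:
send_rows --targets '[{"jaw":0,"xyz":[0,0.001,0],"turn":0},{"jaw":0,"xyz":[0,0.002,0],"turn":0},{"jaw":0,"xyz":[0,0.002,0],"turn":0}]'

```text
time: 8.52
tool_pos: [572.4, -118.0, 354.7]
orientation: [2.172, 2.268, -0.002]
contact_force: [-1.4, -4.9, 1.0]
grip_width: 0.1
grip_force: 2.4
```

Call:
send_rows --targets '[{"jaw":0,"xyz":[0,0.001,0],"turn":0},{"jaw":0,"xyz":[0,0.0015,0],"turn":0},{"jaw":0,"xyz":[0,0.0015,0],"turn":0}]'

```text
time: 8.77
tool_pos: [572.4, -117.7, 354.7]
orientation: [2.172, 2.266, -0.004]
contact_force: [-1.1, -8.0, 1.3]
grip_width: -0.1
grip_force: 3.8
```

The force climbs with no further motion, at the predicted home position: the bar is at its stop. Retract.

Call:
send_rows --targets '[{"jaw":0,"xyz":[0,-0.005,0],"turn":0},{"jaw":0,"xyz":[0,-0.025,0],"turn":0},{"jaw":0,"xyz":[0,-0.03,0.03],"turn":0},{"jaw":0,"xyz":[0,-0.03,0.07],"turn":0},{"jaw":0,"xyz":[0,-0.06,0.1],"turn":0},{"jaw":0,"xyz":[0,-0.1,0.11],"turn":0},{"jaw":0,"xyz":[-0.03,-0.14,0.11],"turn":0},{"jaw":0,"xyz":[-0.05,-0.18,0.11],"turn":0},{"jaw":0,"xyz":[-0.05,-0.18,0.11],"turn":0},{"jaw":0,"xyz":[-0.05,-0.18,0.11],"turn":0}]'

```text
time: 9.6
tool_pos: [520.4, -299.9, 464.5]
orientation: [2.18, 2.262, -0.002]
contact_force: [0.0, -0.0, -0.2]
grip_width: -0.1
grip_force: 0.0
```

```bash
python3 t.py s5; python3 m.py s5
```

```text
light pts 69 [-58.6 -57.9 -57.5 -56.7 -51.5]
post [-53.5870071  -17.30355437] 62
[247.28571429 200.82539683] 63 [516.46841586 -69.79300148 193.49995497] 203.6823985588237
[248.36752137 221.58119658] 117 [ 573.41708653 -105.81363841  193.98763424] 204.22847539201985
((569.0450439453125, -51.047607421875), (220.4416046142578, 418.3847351074219), 2.6493473052978516)
```

View pics/s5.png

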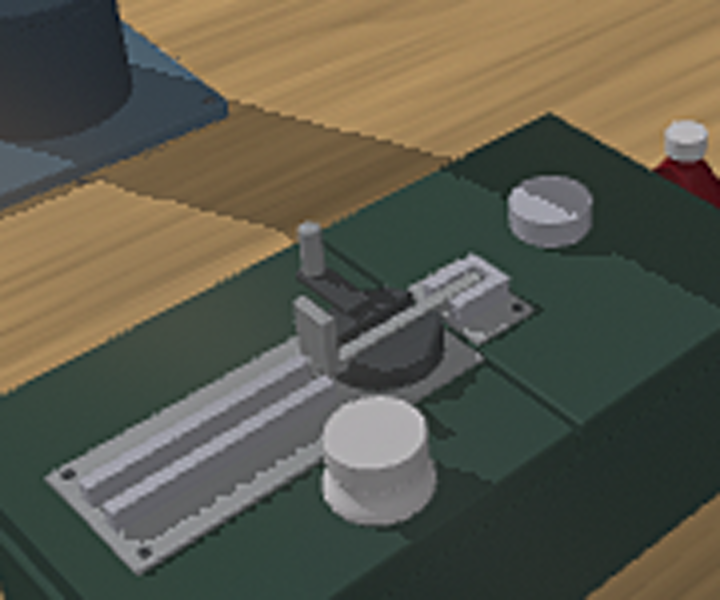

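The tab moved 111 mm and its face is at case y -57.5, so the bar is home. The post stands square off the bar and the case hasn't moved. Handing in.

```bash
python3 -c "
from station import job
print(job.hand_in())"
```

```text
the job is handed in; nothing more can be done
None
```

The lid halves are locked: the disc is lined up and the bar was pushed to its stop in the keeper. The case did not shift measurably, nothing around it was touched, and the job is handed in, though no verdict came back.

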